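# Offer the ruler up to a sealed tile strip on its rest

## Task

Take the teal tile strip from its low wooden batten on the near left of the table, set it lengthwise along the narrow rubber-topped rest, centred and lying flat, and let go of it; then fetch the yellow ruler from the other batten and hold it level over the strip so I can read off its length, lined up with it and centred on it both ways, about one and a half centimetres above and never touching it, because its face is freshly sealed. Bring both pieces across without knocking the mug, glue bottle and jar that stand in a row between. Finish still holding the ruler there, quite still.

Things in the scene. Friction and masses are not known exactly. Their poses are not given: they have to be found in the camera images.
- strip_mid (a point): Teal glazed tile strip (40 g), 113 mm long, 23 mm wide at the middle (long edges 2 deg out of parallel), 4 mm thick, pale underside; not one of the similar strips far back on the gritty mat. The point is the middle of the underside (mass centre within 1 mm in plan); y along its length, x across, z up. It starts lying along the top of one of two low battens. Either end may face either way
- ruler: Yellow plastic ruler (40 g), 160 mm long, 29 mm wide, 6 mm thick, flat underside; not the similar one far back on the gritty mat. Origin: centre of its underside; y along its length, x across, z up. It starts lying lengthwise along the top of the other batten, balanced at the middle. Either end may face either way
- batten_a: Low light-wood batten fixed to the table, 14 mm wide (x), 100 mm long (y), top 18 mm above the table. Origin: centre of its underside. The strip starts on this one; its place is swapped with the other's at random
- batten_b: A batten just like batten_a, fixed; the ruler starts on this one
- rest_top (a point): The narrow rest, fixed to the table on the side of the row opposite to the battens (the robot's right): wooden foot 80 x 130 mm and 10 mm thick, on it an upright light-wood fin 14 mm wide and 100 mm long (26 mm wide at its lowest 8 mm), with a black rubber top. The point is the centre of the top face, 62 mm above the table; y along the fin, x across it, z up
- rest: The same rest; origin at the centre of its foot's underside, axes as rest_top
- strip: The same tile strip; origin at the middle of the underside like strip_mid, but its x axis is 8.7 deg away from the strip's length (length direction = x axis turned by -8.7 deg about z)
- mug: Purple mug, 89 mm tall, 80 mm wide and 114 mm with its handle (handle toward its -y). Origin: centre of the 80 x 114 outline on the table. Stands loose in the row, ahead of the robot, between the battens (robot's left) and the rest (robot's right); the three may stand in any order
- bottle: White glue bottle with a red nozzle, 53 mm across, 151 mm tall, loose, in the row. Origin: centre of its underside
- jar: Clear open glass jar of tile chips, 63 mm across, 76 mm tall, loose, in the row. Origin: centre of its underside
Mind the look-alikes: they are no part of the job. There is more than one size of the strip; the job needs the smaller.

How it is judged (in metres and radians):
On the way, in this order (a step that is already met when the one before it is completed fails the run):
1. the strip lies along the rest, centred and flat, and is let go (x of strip_mid in the frame of rest_top between -0.007 and 0.007 m and y of strip_mid in the frame of rest_top between -0.02 and 0.02 m and z of strip_mid in the frame of rest_top between -0.003 and 0.004 m and angle between the y axis of strip_mid and the y axis of rest_top, either way round below 0.15 rad and angle between strip_mid's own z axis and vertical below 0.06 rad and contact force between strip and rest above 0.05 N and contact force between the fingers and strip below 0.05 N and linear speed of strip below 0.02 m/s), for 0.3 s.
2. the ruler is held up in the fingers while the strip stays on the rest (height (world z) of ruler above 0.075 m and contact force between the fingers and ruler above 1 N and z of strip_mid in the frame of rest_top between -0.003 and 0.004 m), for 0.1 s.
At the end, for the whole second after the job is handed in: Strip lies free on the rest: flat (0.06 rad), middle within 7 mm across and 20 mm along, 0.15 rad. Ruler gripped, still, level (0.12 rad), underside 5-30 mm above the strip's face, middles within 8 mm across and 20 mm along, parallel within 0.14 rad, touching neither strip nor rest (all of step 1 and x of ruler in the frame of strip_mid between -0.008 and 0.008 m and y of ruler in the frame of strip_mid between -0.02 and 0.02 m and z of ruler in the frame of strip_mid between 0.0092 and 0.0342 m and angle between the y axis of ruler and the y axis of strip_mid, either way round below 0.14 rad and angle between ruler's own z axis and vertical below 0.12 rad and contact force between the fingers and ruler above 1 N and contact force between ruler and strip below 0.03 N and contact force between ruler and rest below 0.03 N and linear speed of ruler below 0.02 m/s and angular speed of ruler below 0.15 rad/s); the arm keeps its last pose, push and grip.
It fails at once if the ruler touches the strip (contact force between ruler and strip above 0.03 N).
It fails at once if mug, glue bottle or jar shifted by more than 15 mm or tipped (distance of any of mug, bottle, jar from where it was at the start of the episode above 0.015 m or angle between any of mug, bottle, jar's own z axis and vertical above 0.15 rad).
It also fails if it takes over 72 s, if anything falls off the work surface, if the arm or the gripper's body presses on something with over 40 N, if the wrist force passes 120 N, or if a joint passes its speed limit or range.

## Robot

A 6-joint arm with a two-finger parallel gripper is mounted at the origin on a cart in front of the work surface, level with it; the furniture and walls round the work are solid. World frame = base frame: x ahead of the robot, y to its left, z up, the work surface at z = 0. Lengths are in mm, angles in rad, forces in N, time in s.
With the tool pointing down it reaches from about 300 to 775 mm from the base axis. Payload 14.6 kg.
Tool frame: the origin (TCP) lies on the centre line of the jaws, within the pads' length; the fingertips stand 22 mm ahead of it and the grasp point (between the pads) lies 3 mm ahead of it (manip.tcp_to_tips is the distance from the TCP to the fingertips, in mm); z points along the fingers, y is the direction in which the jaws open and shut (so a half turn about z gives the same grasp; the last joint's range is limited). The gripper opens to 94 mm and grips with 3 to 60 N. Pads are 16 mm wide; open, the fingers measure 119 mm over their backs; the gripper's body (75 mm by 177 mm) begins 78 mm behind the grasp point.
Start: joints at [1.174, 0.3, 1.521, -0, 1.321, -0.067], TCP at [178.117, 520.35, 227.446] pointing down, gripper open.
Joint ranges: [-3.03, 3.03], [-0.79, 2.21], [0.23, 2.52], [-1.04, 4.18], [0, 3.07], [-2.55, 2.55]. Speed limits (rad/s): [2.22, 2.22, 2.57, 3.14, 3.14, 3.14].

## Interface

Orientations are given as [roll, pitch, yaw] about the fixed x, y, z axes, in that order (R = Rz(yaw) Ry(pitch) Rx(roll)).
In Python, from cell import manip, vision, workorder gives the robot as it stands.
- The arm moves only by the tool carry_out, never from a script. Its argument "deltas" is a list of rows, each a list of 3 entries, a list of its own where there are three numbers: the shift along the tool's x, y, z in cm, then the turn about the tool's z in degrees, then the opening, from 0 (shut) to 1 (fully open). A call has 1 to 20 rows; each row shifts and turns the commanded pose from where the row before left it, along the tool's axes as they then stand; what a row does not reach is not made up. A row lasts 1/12 s, in which the tool goes at most 41.7 mm and 7.16 degrees, less where a joint would pass 70% of its speed; a pose out of reach is approached as far as the arm can. A call with a gripper value outside its range is refused whole. The fingers move at their own pace and stop on an object; "grip_force" is the grip in N (left out, the last holds). Time passes only in rows, so rows that do not move let the fingers close. It gives the time, the measured TCP pose, the force and the opening at its end, in the units of the state.
- manip.read_state(): the state, without advancing time (a new reading comes with each control period).
- vision.camera(name): name is "side" or "top"; returns (picture, depth): 420x560x3 uint8, red, green, blue; 420x560 float32, mm along the optical axis (not along the pixel's ray), 0 where there is no reading.
- vision.calibration(name): a dict with "mtx" (3x3 intrinsics, pixels), "distortion" ([k1, k2, p1, p2, k3] as OpenCV has them; the pictures are not rectified), "eye" and "orientation" of the camera in the world. Camera axes: x right, y down, z forward; pixel columns grow to the right and rows downward; lengths in mm; the calibration is good to about 2 mm. A picture is of the moment at which its call begins. calibration takes no time and is no camera call.
- workorder.sign_off(): hands the job in, once; it reports no verdict.
The state is a dict: "clock": time; "joints": joint angles; "qd": joint speeds; "effort": joint torques, N m; "eef_pos": TCP position; "eef_rot": TCP orientation; "wrist_force": force on the tool from outside, world axes, zero at the start; "moment": the same for the moment, N m; "finger_gap": finger opening in mm.
Only numpy, scipy, OpenCV 4.12 (cv2) and the standard library are available. Lean on these libraries where they do the work, as an engineer would, in place of code of your own. Each camera call takes 0.05 s, during which the arm holds its last target.

## Working session

There is one attempt and no reset: what is moved stays moved. The work goes in short steps, Python scripts to look and compute and a tool call to move; the robot and the scene stay as the last step left them, time stands still between calls to the robot, and variables do not carry over. Pictures are saved under pics/ and viewed, and the job is handed in when it is done.

Besides the shell and the picture viewer there is one more tool, called after "Emit:" as a command line: name --argument value ..., lists and objects as JSON in quotes. carry_out: Moves the arm, as the interface text tells. Its arguments: {"type":"object","properties":{"deltas":{"type":"array","items":{"type":"array"}},"grip_force":{"type":"number"}},"required":["deltas"]}

```bash
mkdir -p pics; ls
python3 - <<'E'
from cell import manip, vision, workorder
import cv2, numpy as np
print(manip.read_state())
for n in("top","side"):
    p,d=vision.camera(n); cv2.imwrite(f"pics/{n}0.png",p[:,:,::-1]); np.savez(f"{n}0.npz",p=p,d=d)
    print(n,vision.calibration(n))
E
```

```text
pics
{'clock': 0.0, 'joints': array([ 1.17439851e+00,  3.00474204e-01,  1.52161147e+00, -1.91741898e-05,
        1.32067036e+00, -6.65735558e-02]), 'qd': array([ 0.0008172 ,  0.0005246 , -0.00180614,  0.00174913, -0.00048939,
        0.00063951]), 'effort': array([-1.30981261e-03, -5.31808913e+01, -3.52732694e+01,  7.07975356e-02,
        2.44443468e-02, -5.80396181e-05]), 'eef_pos': array([178.03167731, 520.13242083, 226.87175183]), 'eef_rot': array([-3.14043062e+00, -5.88620096e-05,  2.81177311e+00]), 'wrist_force': array([-0.61409016,  0.30441342, -0.28355406]), 'moment': array([ 0.03458549, -0.00449294,  0.03459481]), 'finger_gap': 93.90018161896229}
top {'mtx': array([[419.47536097,   0.        , 280.49564193],
       [  0.        , 419.47536097, 207.7211149 ],
       [  0.        ,   0.        ,   1.        ]]), 'distortion': array([-0.11221086,  0.        ,  0.        ,  0.        ,  0.        ]), 'eye': array([ 377.0473916 ,   21.76285825, 1031.22389677]), 'orientation': array([-2.98016402,  0.0322964 , -1.59161048])}
side {'mtx': array([[519.19875189,   0.        , 287.20994624],
       [  0.        , 519.19875189, 210.19694321],
       [  0.        ,   0.        ,   1.        ]]), 'distortion': array([-0.0648106,  0.       ,  0.       ,  0.       ,  0.       ]), 'eye': array([244.90740431, 993.30996215, 503.24267932]), 'orientation': array([-1.97321658, -0.00376278, -2.86982078])}
```

View pics/top0.png

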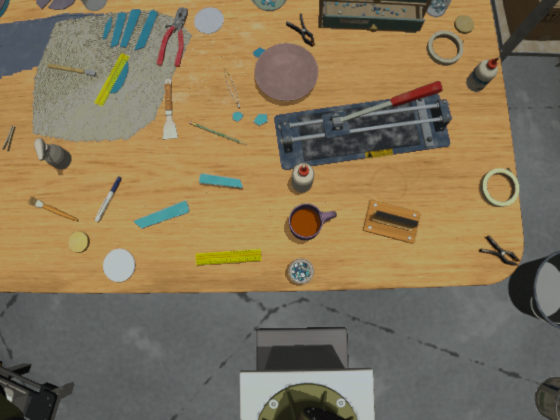

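View pics/side0.png

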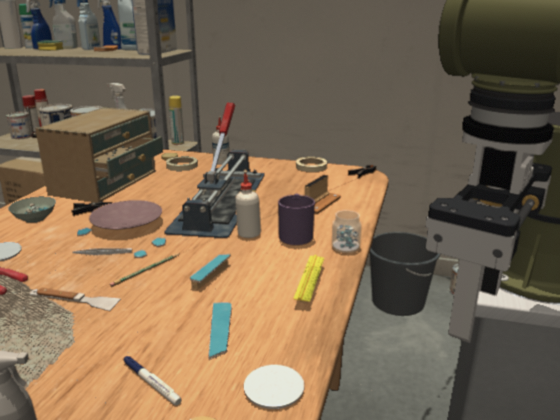

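```bash
cat > h.py <<'E'
import numpy as np, cv2
from cell import manip, vision
from scipy.spatial.transform import Rotation as R
def cal(n):
    c=vision.calibration(n); return c['mtx'],c['distortion'],np.array(c['eye']),R.from_euler('xyz',c['orientation']).as_matrix()
def onplane(n,px,z):
    K,D,e,Rm=cal(n); q=cv2.undistortPoints(np.array(px,float).reshape(-1,1,2),K,D).reshape(-1,2)
    r=np.c_[q,np.ones(len(q))]@Rm.T
    return e+r*((z-e[2])/r[:,2])[:,None]
def cloud(n,d):
    K,D,e,Rm=cal(n); h,w=d.shape
    u,v=np.meshgrid(np.arange(w),np.arange(h))
    q=cv2.undistortPoints(np.stack([u,v],-1).reshape(-1,1,2).astype(float),K,D).reshape(h,w,2)
    return (np.dstack([q,np.ones((h,w))])*d[...,None])@Rm.T+e
def proj(n,P):
    K,D,e,Rm=cal(n); P=(np.atleast_2d(P)-e)@Rm
    return cv2.projectPoints(P.reshape(-1,1,3),np.zeros(3),np.zeros(3),K,D)[0].reshape(-1,2)
E
python3 - <<'E'
from h import *
z=np.load('top0.npz');p=z['p'];d=z['d']
def crop(p,x,y,w,h,s,f): cv2.imwrite(f,cv2.resize(p[y:y+h,x:x+w,::-1],None,fx=s,fy=s,interpolation=cv2.INTER_CUBIC))
crop(p,125,160,150,112,5,'pics/c1.png'); crop(p,275,150,150,140,4,'pics/c2.png')
s=np.load('side0.npz'); crop(s['p'],180,170,190,190,3,'pics/c3.png')
C=cloud('top',d)
for c,r in [(220,181),(162,214),(229,257),(185,240),(392,219),(304,172),(306,221),(300,272)]: print(c,r,C[r,c].round(1))
hsv=cv2.cvtColor(p,cv2.COLOR_RGB2HSV)
def rect(m,box,zz,name):
    x,y,w,h=box; M=np.zeros_like(m); M[y:y+h,x:x+w]=m[y:y+h,x:x+w]
    v,u=np.nonzero(M); print(name,len(u),'z med',np.median(C[v,u,2]).round(1))
    P=onplane('top',np.c_[u,v],zz)[:,:2].astype(np.float32)
    print('  minAreaRect',cv2.minAreaRect(P),'mean',P.mean(0), 'ang',np.degrees(np.arctan2(*np.linalg.svd(P-P.mean(0),full_matrices=False)[2][0][::-1])))
teal=((hsv[...,0]>85)&(hsv[...,0]<105)&(hsv[...,1]>100)).astype(np.uint8)
yel=((hsv[...,0]>24)&(hsv[...,0]<36)&(hsv[...,1]>150)).astype(np.uint8)
rect(teal,(195,165,55,35),22,'stripA'); rect(teal,(130,195,65,40),4,'stripB'); rect(yel,(190,240,80,30),24,'ruler')
E
```

```text
220 181 [612.9 199.6  23.3]
162 214 [536.  349.    9.6]
229 257 [425.  177.5  22.7]
185 240 [470.7 292.6  -3.6]
392 219 [ 501.8 -208.9   65.1]
304 172 [605.7  -6.1 118.9]
306 221 [506.4  -9.8  33.7]
300 272 [385.6   7.9  36.3]
stripA 297 z med 23.0
  minAreaRect ((614.7425537109375, 198.24801635742188), (105.17972564697266, 19.428537368774414), 81.64435577392578) mean [614.5772  200.72165] ang -99.58673
stripB 505 z med 6.1
  minAreaRect ((534.1271362304688, 353.3783874511719), (27.085472106933594, 138.19024658203125), 17.71695899963379) mean [534.88367 348.7123 ] ang -71.563095
ruler 779 z med 21.1
  minAreaRect ((425.9456481933594, 180.37608337402344), (28.73817253112793, 159.7045135498047), 3.16121244430542) mean [425.91757 179.82532] ang 92.97317
```

View pics/c1.png

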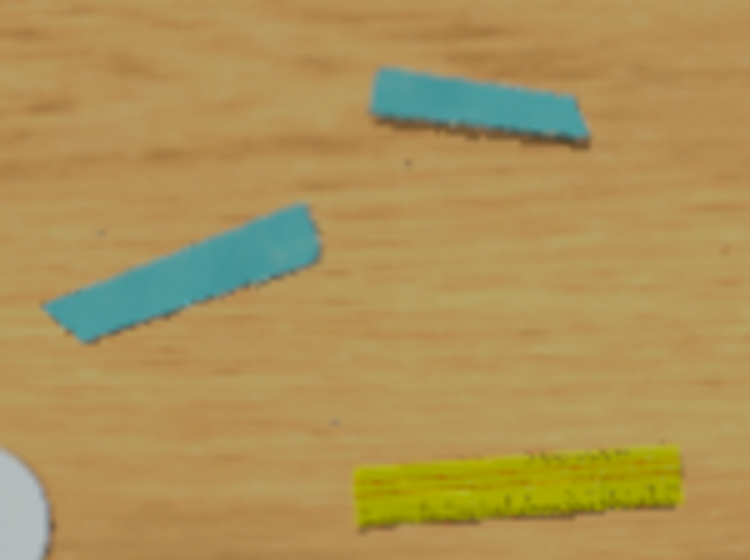

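View pics/c2.png

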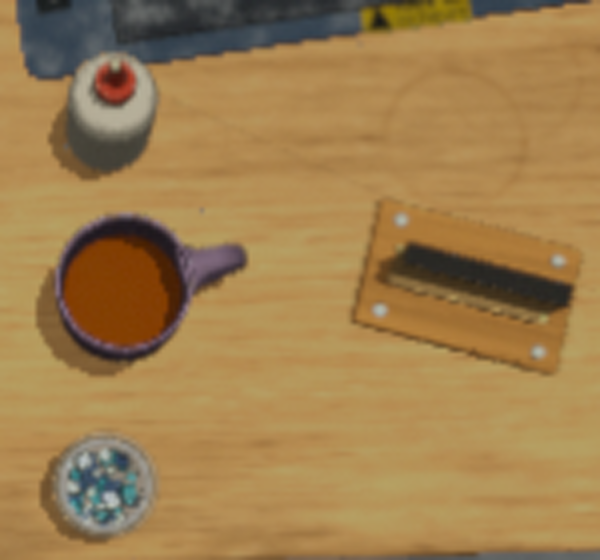

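View pics/c3.png

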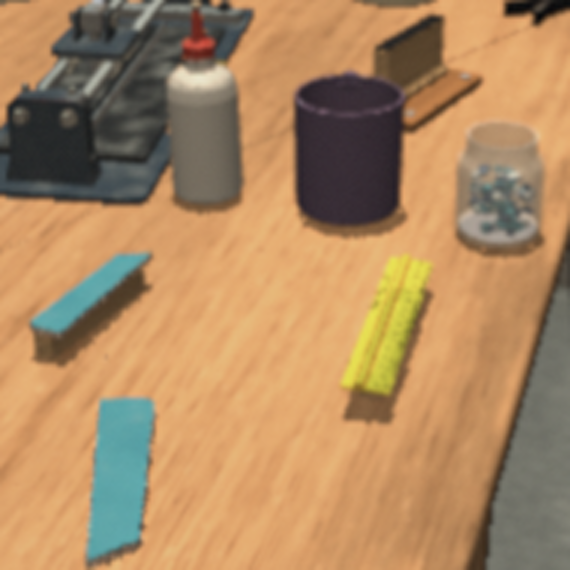

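Run:
```python
from h import *
def pr(n,P): print(n,P[:,:2].round(1).tolist(),'c',P[:,:2].mean(0).round(1))
f=lambda pts,s,o:(np.array(pts,float)+.5)/s-.5+np.array(o)
S=onplane('top',f([(380,68),(577,97),(590,139),(370,113)],5,(125,160)),22); pr('strip',S)
A=S[:,:2]; print('edges ang',[np.degrees(np.arctan2(*(a-b)[::-1])).round(1) for a,b in((A[0],A[1]),(A[3],A[2]))], [np.linalg.norm(A[i]-A[(i+1)%4]).round(1) for i in range(4)])
F=onplane('top',f([(379,197),(581,248),(555,375),(352,322)],4,(275,150)),10); pr('foot',F)
A=F[:,:2]; print('edges ang',[np.degrees(np.arctan2(*(a-b)[::-1])).round(1) for a,b in((A[0],A[1]),(A[3],A[2]))], [np.linalg.norm(A[i]-A[(i+1)%4]).round(1) for i in range(4)])
T=onplane('top',f([(405,242),(573,284)],4,(275,150)),62); pr('fintop far edge',T)
z=np.load('top0.npz');C=cloud('top',z['d'])
P=C[200:245,365:420].reshape(-1,3); Q=P[(P[:,2]>56)&(P[:,2]<70)]; print(len(Q),Q.mean(0)); print(cv2.minAreaRect(Q[:,:2].astype(np.float32)))
P=C[165:200,190:255].reshape(-1,3); Q=P[(P[:,2]>15)&(P[:,2]<30)]; print(len(Q),Q.mean(0)); print(cv2.minAreaRect(Q[:,:2].astype(np.float32)))
P=C[240:275,185:270].reshape(-1,3); Q=P[(P[:,2]>15)&(P[:,2]<30)]; print(len(Q),Q.mean(0)); print(cv2.minAreaRect(Q[:,:2].astype(np.float32)))
# table plane bias
print('table z',np.median(C[225:240,200:280,2]))
# objects in row
for nm,(x0,x1,y0,y1) in dict(bottle=(285,320,150,200),mug=(280,340,200,245),jar=(280,320,255,290)).items():
    P=C[y0:y1,x0:x1].reshape(-1,3);Q=P[(P[:,2]>12)&(P[:,2]<200)];print(nm,Q.min(0).round(),Q.max(0).round())
```

```text
strip [[634.8, 248.9], [616.8, 149.8], [595.4, 143.4], [611.8, 253.7]] c [614.7 199. ]
edges ang [np.float64(79.8), np.float64(81.5)] [np.float64(100.7), np.float64(22.4), np.float64(111.4), np.float64(23.4)]
foot [[560.5, -168.9], [525.3, -292.7], [447.5, -271.0], [483.4, -148.2]] c [ 504.2 -220.2]
edges ang [np.float64(74.1), np.float64(73.7)] [np.float64(128.6), np.float64(80.8), np.float64(128.0), np.float64(79.8)]
fintop far edge [[524.1, -173.0], [496.7, -270.4]] c [ 510.4 -221.7]
270 [ 504.24707625 -219.78196878   61.74527979]
((504.430419921875, -219.86614990234375), (99.28511810302734, 15.388209342956543), 74.13014221191406)
400 [615.37510365 201.45546067  22.71080633]
((616.5086059570312, 198.59080505371094), (112.13008880615234, 25.84054946899414), 82.06901550292969)
792 [426.04873192 179.72129773  21.15502742]
((426.2412109375, 179.88121032714844), (29.372848510742188, 158.7300262451172), 3.2377307415008545)
table z 0.10079112438722859
bottle [583. -49.  12.] [690.  38. 151.]
mug [462. -80.  14.] [541.  31.  93.]
jar [358. -25.  12.] [420.  36.  79.]
```

Strip candidates: teal piece at top (220,181) / side (210,268) measures ~112 mm, its face sits at z≈22 and a batten shows beneath it. The other, at top (162,214), lies flat on the table and is ~140 mm. The ones at (110–150,30) are on the mat. The first fits (smaller, on a batten, confirmed in crops c1/c3). The ruler is at top (229,257), z≈23, on the other batten. The rest is at (392,219). Bottle, mug and jar form the row at (304,172), (306,221) and (300,272).

Emit:
carry_out --deltas '[[[0,0,0],6.7,0.6],[[0,0,0],6.7,0.6],[[0,0,0],6.7,0.6],[[0,0,0],6.7,0.6],[[0,0,0],6.7,0.6],[[0,0,0],6.7,0.6],[[0,0,0],6.7,0.6],[[0,0,0],6.7,0.6],[[0,0,0],6.7,0.6],[[0,0,0],6.7,0.6],[[0,0,0],6.7,0.6],[[0,0,0],6.7,0.6],[[0,0,0],0,0.6]]' --grip_force 20

```text
clock: 1.18
eef_pos: [178.1, 520.2, 227.1]
eef_rot: [-3.141, 0.001, 1.403]
wrist_force: [-0.1, -0.1, 0.2]
finger_gap: 56.6
```

```bash
cat >> h.py <<'E'
def goto(x,y,ang,z):
    s=manip.read_state(); p=s['eef_pos']; yaw=np.degrees(s['eef_rot'][2]); print('t',s['clock'],'p',p.round(1),'rot',np.degrees(s['eef_rot']).round(2),'gap',s['finger_gap'],'F',s['wrist_force'].round(1))
    turn=(yaw-ang+90)%180-90; Rm=R.from_euler('xyz',s['eef_rot']).as_matrix()
    print('turn',round(turn,2),'tool cm before turning',(Rm.T@(np.array([x,y,z])-p)/10).round(3))
    a=np.radians(yaw-turn); Rm=np.array([[np.cos(a),np.sin(a),0],[np.sin(a),-np.cos(a),0],[0,0,-1]])
    print('tool cm after turning',(Rm.T@(np.array([x,y,z])-p)/10).round(3))
E
python3 -c "
from h import *
goto(614.7,199.3,80.6,120)"
```

```text
t 1.1833 p [178.1 520.2 227.1] rot [-1.7999e+02  4.0000e-02  8.0380e+01] gap 56.6328539272091 F [-0.1 -0.1  0.2]
turn -0.22 tool cm before turning [-24.338  48.414  10.722]
tool cm after turning [-24.531  48.319  10.713]
```

Emit:
carry_out --deltas '[[[-1.3,2.55,0.3],0,0.6],[[-1.3,2.55,0.3],0,0.6],[[-1.3,2.55,0.3],0,0.6],[[-1.3,2.55,0.3],0,0.6],[[-1.3,2.55,0.3],0,0.6],[[-1.3,2.55,0.3],0,0.6],[[-1.3,2.55,0.3],0,0.6],[[-1.3,2.55,0.3],0,0.6],[[-1.3,2.55,0.3],0,0.6],[[-1.3,2.55,0.3],0,0.6],[[-1.3,2.55,0.3],0,0.6],[[-1.3,2.55,0.3],0,0.6],[[-1.3,2.55,0.3],0,0.6],[[-1.3,2.55,0.3],0,0.6],[[-1.3,2.55,0.3],0,0.6],[[-1.3,2.55,0.3],0,0.6],[[-1.3,2.55,0.3],0,0.6],[[-1.3,2.55,0.3],0,0.6],[[-0.9,2.5,0.3],0,0.6],[[0,0,0],0,0.6]]'

```text
clock: 2.85
eef_pos: [619.0, 199.4, 169.0]
eef_rot: [-3.141, 0.001, 1.41]
wrist_force: [-1.0, 0.0, 0.2]
finger_gap: 56.2
```

```bash
python3 -c "
from h import *
goto(614.7,199.3,80.6,36)
for n in('side','top'):
    p,d=vision.camera(n); cv2.imwrite(f'pics/{n}1.png',p[:,:,::-1])
    print(proj(n,[[614.7,199.3,18]]), proj(n,[manip.read_state()['eef_pos']-[0,0,22]]))
"
```

```text
t 2.85 p [619.  199.4 169. ] rot [-1.7995e+02  5.0000e-02  8.0780e+01] gap 56.22982652118353 F [-1.   0.   0.2]
turn 0.18 tool cm before turning [-0.068 -0.41  13.299]
tool cm after turning [-0.082 -0.421 13.299]
[[210.99250361 266.76545578]] [[205.33756469 204.06814194]]
[[220.47993294 180.7883295 ]] [[209.14385318 166.78547525]]
```

View pics/side1.png

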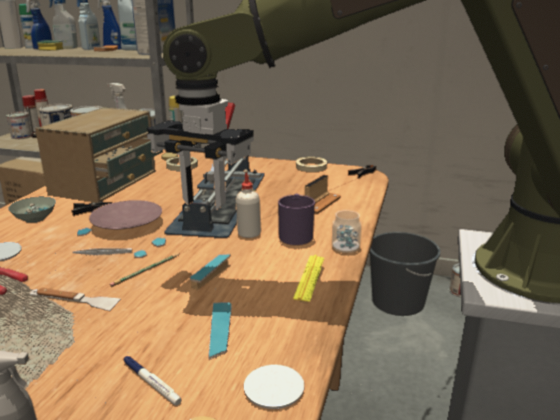

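View pics/top1.png

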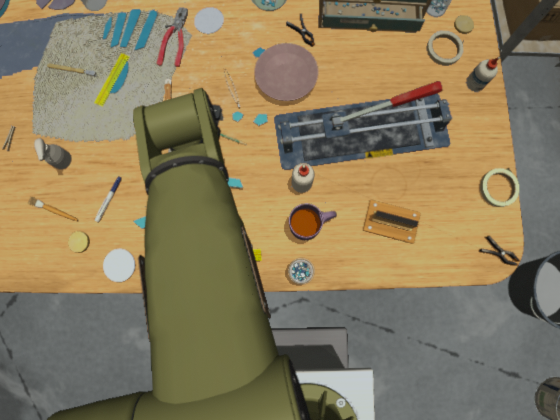

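Emit:
carry_out --deltas '[[[-0.1,-0.4,1.0],0.2,0.6],[[0,0,1.6],0,0.6],[[0,0,1.6],0,0.6],[[0,0,1.6],0,0.6],[[0,0,1.6],0,0.6],[[0,0,1.6],0,0.6],[[0,0,1.6],0,0.55],[[0,0,1.2],0,0.5],[[0,0,0.8],0,0.5],[[0,0,0.4],0,0.5],[[0,0,0.1],0,0.5],[[0,0,0],0,0.5],[[0,0,0],0,0.5]]'

```text
clock: 4.03
eef_pos: [612.7, 202.2, 40.3]
eef_rot: [3.14, -0.001, 1.405]
wrist_force: [-0.2, -0.9, 1.1]
finger_gap: 46.9
```

```bash
python3 -c "
from h import *
goto(614.7,199.3,80.6,34)
for n in('side',):
    p,d=vision.camera(n); cv2.imwrite(f'pics/{n}2.png',cv2.resize(p[190:310,140:280,::-1],None,fx=5,fy=5,interpolation=2))
"
```

```text
t 4.0333 p [612.7 202.2  40.3] rot [ 1.7994e+02 -3.0000e-02  8.0510e+01] gap 46.85336082045449 F [-0.2 -0.9  1.1]
turn -0.09 tool cm before turning [-0.251  0.242  0.626]
tool cm after turning [-0.251  0.242  0.626]
```

View pics/side2.png

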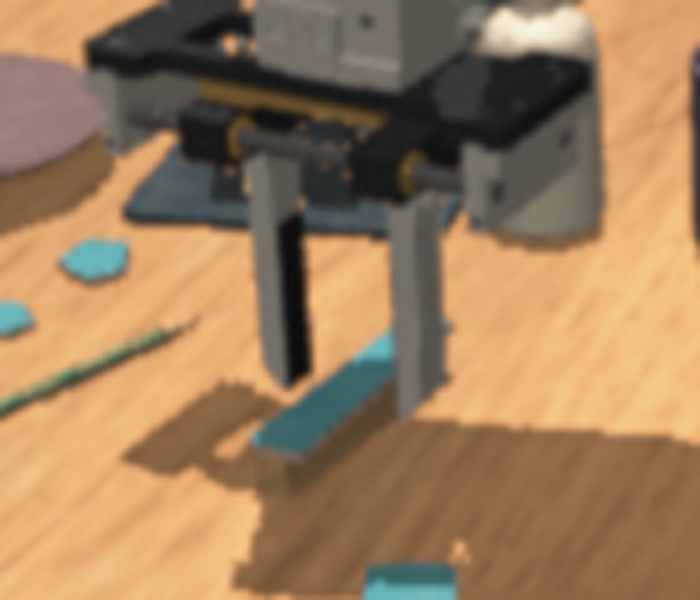

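Emit:
carry_out --deltas '[[[-0.25,0.2,0.3],0,0.5],[[0,0,0.2],0,0.5],[[0,0,0],0,0.5],[[0,0,0],0,0.5]]'

```text
clock: 4.42
eef_pos: [613.9, 199.1, 34.3]
eef_rot: [-3.141, 0.0, 1.405]
wrist_force: [0.5, -0.7, -0.4]
finger_gap: 46.9
```

```bash
python3 -c "
from h import *
goto(614.7,199.3,80.6,34)
"
```

```text
t 4.4167 p [613.9 199.1  34.3] rot [-1.7999e+02  1.0000e-02  8.0490e+01] gap 46.85354652163145 F [ 0.5 -0.7 -0.4]
turn -0.11 tool cm before turning [0.034 0.072 0.03 ]
tool cm after turning [0.034 0.072 0.03 ]
```

Emit:
carry_out --deltas '[[[0,0.05,0],0,0.35],[[0,0,0],0,0.3],[[0,0,0],0,0.2],[[0,0,0],0,0.1],[[0,0,0],0,0.1],[[0,0,0],0,0.1],[[0,0,0],0,0.1],[[0,0,0],0,0.1],[[0,0,0],0,0.1],[[0,0,0],0,0.1]]' --grip_force 20

```text
clock: 5.25
eef_pos: [614.5, 199.2, 34.5]
eef_rot: [3.142, -0.0, 1.405]
wrist_force: [-0.0, -0.0, 0.0]
finger_gap: 22.7
```

Gap 22.7 mm, so the strip is gripped. Lift.

Emit:
carry_out --deltas '[[[0,0,-0.3],0,0.1],[[0,0,-0.8],0,0.1],[[0,0,-1.5],0,0.1],[[0,0,-1.8],0,0.1],[[0,0,-2],0,0.1],[[0,0,-2],0,0.1],[[0,0,-2],0,0.1],[[0,0,-2],0,0.1],[[0,0,-2],0,0.1],[[0,0,-1.5],0,0.1],[[0,0,-1.5],0,0.1],[[0,0,-0.8],0,0.1],[[0,0,0],0,0.1]]'

```text
clock: 6.33
eef_pos: [614.9, 199.3, 218.8]
eef_rot: [3.139, -0.001, 1.405]
wrist_force: [-0.5, -0.3, -0.3]
finger_gap: 22.8
```

```bash
python3 -c "
from h import *
goto(504.3,-220,74,210)
p,d=vision.camera('side'); cv2.imwrite('pics/side3.png',cv2.resize(p[110:250,130:280,::-1],None,fx=5,fy=4,interpolation=2)); np.savez('side3.npz',p=p,d=d)
"
```

```text
t 6.3333 p [614.9 199.3 218.8] rot [ 1.7983e+02 -8.0000e-02  8.0500e+01] gap 22.797231822922598 F [-0.5 -0.3 -0.3]
turn 6.5 tool cm before turning [-43.178  -3.994   0.813]
tool cm after turning [-43.352   0.923   0.884]
```

View pics/side3.png

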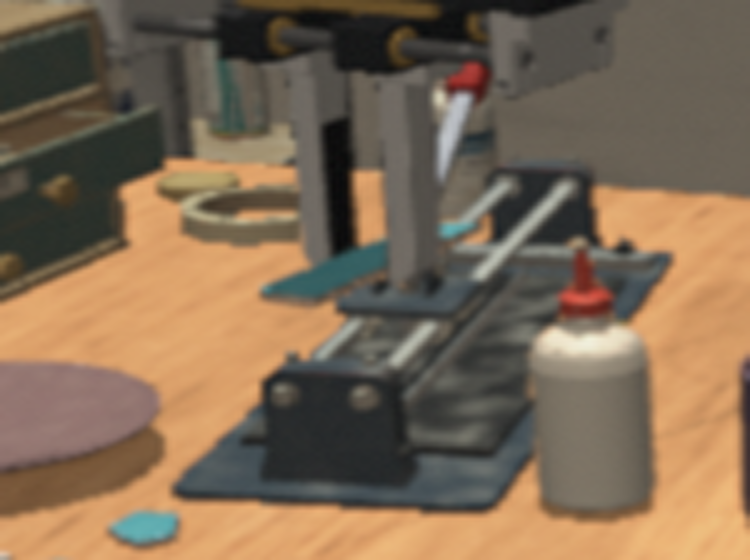

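Emit:
carry_out --deltas '[[[0,0,0],3.2,0.1],[[0,0,0],3.3,0.1],[[-0.8,0,0],0,0.1],[[-1.5,0,0],0,0.1],[[-2.5,0,0],0,0.1],[[-3,0.1,0],0,0.1],[[-3,0.1,0],0,0.1],[[-3,0.1,0],0,0.1],[[-3,0.1,0],0,0.1],[[-3,0.1,0],0,0.1],[[-3,0.1,0],0,0.1],[[-3,0.1,0],0,0.1],[[-3,0.1,0],0,0.1],[[-3,0.1,0],0,0.1],[[-3,0,0],0,0.1],[[-3,0,0],0,0.1],[[-2.5,0,0],0,0.1],[[-2,0,0],0,0.1],[[-1,0,0],0,0.1],[[0,0,0],0,0.1]]'

```text
clock: 8.05
eef_pos: [502.9, -221.0, 215.9]
eef_rot: [-3.141, 0.0, 1.291]
wrist_force: [0.8, 0.2, -0.4]
finger_gap: 22.5
```

```bash
python3 -c "
from h import *
goto(504.3,-220,74,100)
p,d=vision.camera('side'); cv2.imwrite('pics/side4.png',cv2.resize(p[70:230,260:400,::-1],None,fx=4,fy=3.7,interpolation=2)); np.savez('side4.npz',p=p,d=d)
"
```

```text
t 8.05 p [ 502.9 -221.   215.9] rot [-179.95    0.     73.95] gap 22.456760290401277 F [ 0.8  0.2 -0.4]
turn -0.05 tool cm before turning [ 0.141  0.12  11.588]
tool cm after turning [ 0.14   0.11  11.588]
```

View pics/side4.png

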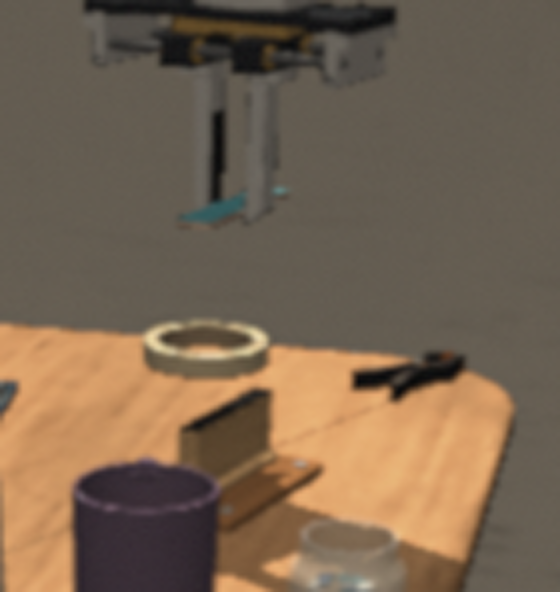

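Emit:
carry_out --deltas '[[[0.1,0.1,0.6],0,0.1],[[0,0,1.2],0,0.1],[[0,0,1.8],0,0.1],[[0,0,2],0,0.1],[[0,0,2],0,0.1],[[0,0,2],0,0.1],[[0,0,1.6],0,0.1],[[0,0,1],0,0.1],[[0,0,0.5],0,0.1],[[0,0,0],0,0.1],[[0,0,0],0,0.1],[[0,0,0],0,0.1]]'

```text
clock: 9.1
eef_pos: [505.5, -218.9, 90.4]
eef_rot: [3.14, 0.0, 1.292]
wrist_force: [0.2, -0.2, -0.0]
finger_gap: 22.8
```

```bash
python3 -c "
from h import *
goto(504.3,-220,74,78.5)
p,d=vision.camera('side'); cv2.imwrite('pics/side5.png',cv2.resize(p[120:230,270:380,::-1],None,fx=6,fy=5.4,interpolation=2)); np.savez('side5.npz',p=p,d=d)
p,d=vision.camera('top'); cv2.imwrite('pics/top5.png',cv2.resize(p[150:270,320:460,::-1],None,fx=5,fy=5,interpolation=2)); np.savez('top5.npz',p=p,d=d)
"
```

```text
t 9.1 p [ 505.5 -218.9   90.4] rot [1.7992e+02 2.0000e-02 7.4020e+01] gap 22.750338472358997 F [ 0.2 -0.2 -0. ]
turn 0.02 tool cm before turning [-0.139 -0.089  1.189]
tool cm after turning [-0.139 -0.087  1.189]
```

View pics/side5.png

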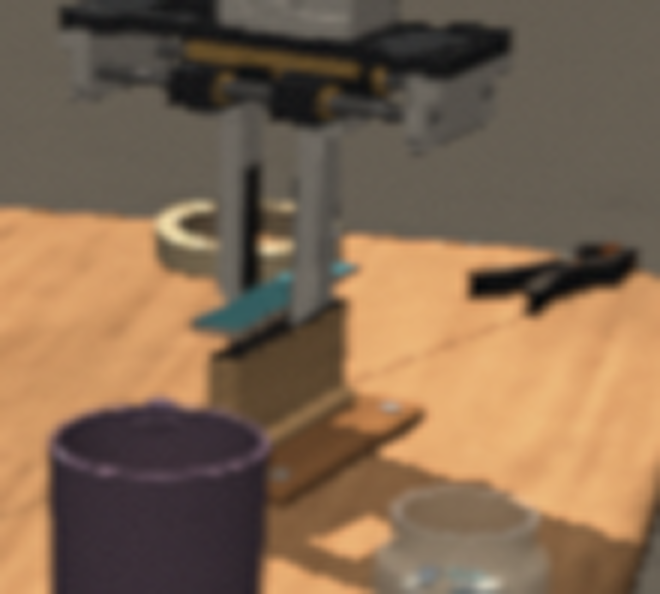

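View pics/top5.png

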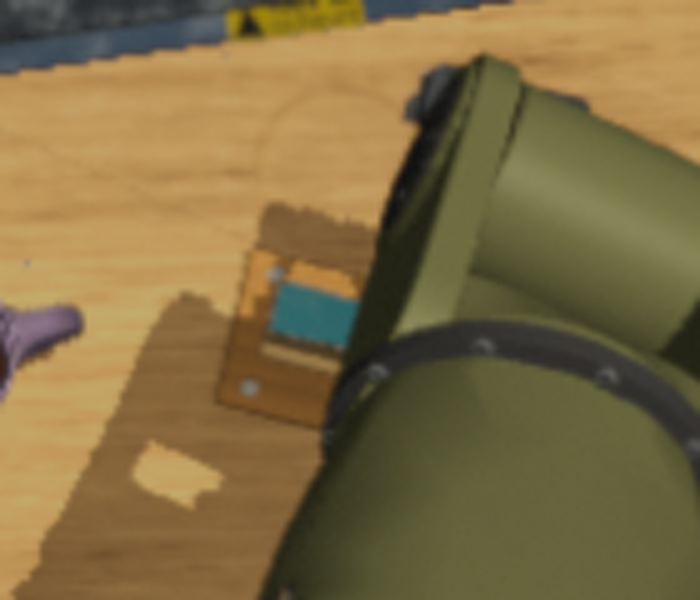

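```bash
python3 -c "
from h import *
f=lambda pts,s,o:(np.array(pts,float)+.5)/s-.5+np.array(o)
P=onplane('top',f([(278,282),(355,300),(268,330),(345,349)],5,(320,150)),77.5)[:,:2]
a=np.radians(74);u=np.array([np.cos(a),np.sin(a)]);n=np.array([np.sin(a),-np.cos(a)])
Q=P-[504.3,-220];print(np.c_[Q@u,Q@n].round(1))
s=np.load('top5.npz');C=cloud('top',s['d'])[200:225,370:395].reshape(-1,3);Q=C[(C[:,2]>68)&(C[:,2]<86)];print(len(Q),Q[:,2].mean());Q=Q[:,:2]-[504.3,-220]
print((Q@u).max(),(Q@n).min(),(Q@n).max(),(Q@n).mean())
goto(504.3,-220,74,78.5)"
```

```text
[[ 56.6  11.9]
 [ 20.3  12.7]
 [ 56.2 -11. ]
 [ 19.8 -10.7]]
175 78.40166267797683
57.37861345653168 -11.273441655620369 14.451362035318734 1.35767746977182
t 9.2 p [ 505.4 -219.    90.3] rot [1.7992e+02 1.0000e-02 7.4010e+01] gap 22.586722053888643 F [-0.2 -0.5 -0.1]
turn 0.01 tool cm before turning [-0.126 -0.079  1.181]
tool cm after turning [-0.126 -0.077  1.181]
```

Emit:
carry_out --deltas '[[[-0.1,-0.08,0.4],0,0.1],[[0,0,0.4],0,0.1],[[0,0,0.2],0,0.1],[[0,0,0.05],0,0.1],[[0,0,0],0,0.1],[[0,0,0],0,0.1],[[0,0,0],0,0.1]]'

```text
clock: 9.78
eef_pos: [504.0, -219.6, 79.0]
eef_rot: [3.142, 0.0, 1.292]
wrist_force: [-0.2, 0.0, -0.4]
finger_gap: 22.8
```

```bash
python3 -c "
from h import *
goto(504.3,-220,74,78.5)"
```

```text
t 9.7833 p [ 504.  -219.6   79. ] rot [179.99   0.    74.  ] gap 22.793070838865347 F [-0.2  0.  -0.4]
turn 0.0 tool cm before turning [-0.027  0.037  0.049]
tool cm after turning [-0.027  0.037  0.049]
```

Emit:
carry_out --deltas '[[[0,0,0.03],0,0.1],[[0,0,0.02],0,0.1],[[0,0,0.02],0,0.1],[[0,0,0],0,0.1],[[0,0,0],0,0.1]]'

```text
clock: 10.2
eef_pos: [504.0, -219.7, 78.5]
eef_rot: [3.141, 0.0, 1.292]
wrist_force: [-0.3, 1.0, 3.7]
finger_gap: 22.7
```

Emit:
carry_out --deltas '[[[0,0,0],0,0.26],[[0,0,0],0,0.28],[[0,0,0],0,0.3],[[0,0,0],0,0.34],[[0,0,0],0,0.4],[[0,0,0],0,0.45],[[0,0,0],0,0.5],[[0,0,0],0,0.5],[[0,0,0],0,0.5]]'

```text
clock: 10.95
eef_pos: [504.0, -219.6, 78.3]
eef_rot: [3.142, -0.0, 1.292]
wrist_force: [0.2, 0.5, 0.1]
finger_gap: 46.9
```

```bash
python3 -c "
from h import *
goto(504.3,-220,74,78.5)
p,d=vision.camera('side'); cv2.imwrite('pics/side6.png',cv2.resize(p[120:230,270:380,::-1],None,fx=6,fy=5.4,interpolation=2)); np.savez('side6.npz',p=p,d=d)
"
```

```text
t 10.95 p [ 504.  -219.6   78.3] rot [180.  -0.  74.] gap 46.93445079041124 F [0.2 0.5 0.1]
turn 0.0 tool cm before turning [-0.026  0.041 -0.024]
tool cm after turning [-0.026  0.041 -0.024]
```

View pics/side6.png

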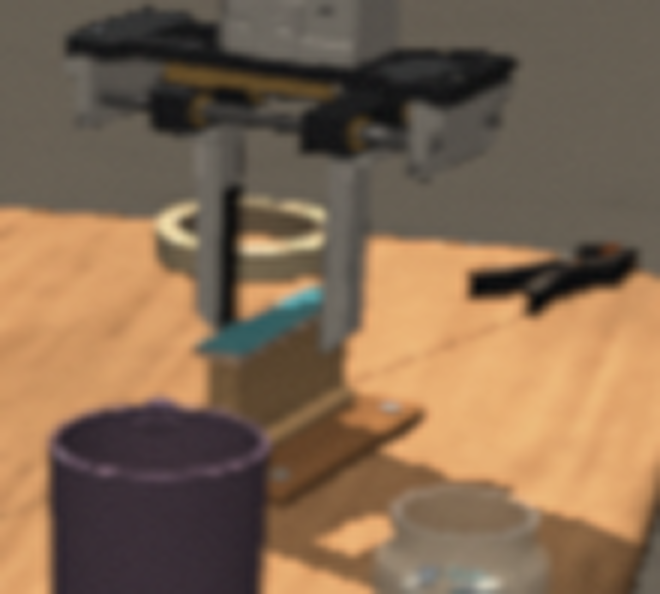

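The strip lies flat on the fin and the fingers are clear of it. Raise and go to the ruler.

Emit:
carry_out --deltas '[[[0,0,-0.4],0,0.5],[[0,0,-0.8],0,0.5],[[0,0,-1.5],0,0.5],[[0,0,-2],0,0.5],[[0,0,-2],0,0.5],[[0,0,-2],0,0.5],[[0,0,-2],0,0.5],[[0,0,-2],0,0.5],[[0,0,-1.2],0,0.5],[[0,0,-0.4],0,0.5],[[0,0,0],-6.4,0.5],[[0,0,0],-6.4,0.5],[[0,0,0],-6.3,0.5],[[0,0,0],0,0.5]]'

```text
clock: 12.17
eef_pos: [503.8, -219.5, 221.0]
eef_rot: [-3.141, -0.0, 1.63]
wrist_force: [-0.1, 0.1, -0.1]
finger_gap: 47.4
```

```bash
python3 -c "
from h import *
goto(426,179.8,93.1,170)"
```

```text
t 12.1667 p [ 503.8 -219.5  221. ] rot [-1.7997e+02 -2.0000e-02  9.3400e+01] gap 47.4495482490949 F [-0.1  0.1 -0.1]
turn 0.3 tool cm before turning [40.324 -5.393  5.116]
tool cm after turning [40.297 -5.606  5.102]
```

Emit:
carry_out --deltas '[[[1,0,0],0.3,0.5],[[2,-0.3,0],0,0.5],[[2.8,-0.4,0],0,0.5],[[2.8,-0.4,0],0,0.5],[[2.8,-0.4,0],0,0.5],[[2.8,-0.4,0],0,0.5],[[2.8,-0.4,0],0,0.5],[[2.8,-0.4,0],0,0.5],[[2.8,-0.4,0],0,0.5],[[2.8,-0.4,0],0,0.5],[[2.8,-0.4,0.5],0,0.5],[[2.8,-0.4,0.5],0,0.5],[[2.8,-0.4,1],0,0.5],[[2.8,-0.4,1],0,0.5],[[2.5,-0.4,1],0,0.5],[[1.2,-0.1,1],0,0.5],[[0,0,0],0,0.5],[[0,0,0],0,0.5]]'

```text
clock: 13.67
eef_pos: [427.7, 180.5, 171.1]
eef_rot: [-3.141, 0.0, 1.618]
wrist_force: [0.1, -0.1, 0.4]
finger_gap: 47.0
```

```bash
python3 -c "
from h import *
goto(426,179.8,93.1,33)
p,d=vision.camera('top'); cv2.imwrite('pics/top7.png',p[:,:,::-1]); np.savez('top7.npz',p=p,d=d)
C=cloud('top',d)[190:245,360:425].reshape(-1,3);q=C[C[:,2]>60];print(len(q),q[:,2].mean(),q[:,2].std(),cv2.minAreaRect(q[:,:2].astype(np.float32)))
hsv=cv2.cvtColor(p,cv2.COLOR_RGB2HSV);m=(hsv[...,0]>85)&(hsv[...,0]<105)&(hsv[...,1]>100);m[:190]=0;m[245:]=0;m[:,:360]=0;m[:,425:]=0
v,u=np.nonzero(m);P=onplane('top',np.c_[u,v],66)[:,:2].astype(np.float32);print(cv2.minAreaRect(P),P.mean(0))
cv2.imwrite('pics/top7c.png',cv2.resize(p[170:260,340:450,::-1],None,fx=6,fy=6,interpolation=2))
"
```

```text
t 13.6667 p [427.7 180.5 171.1] rot [-1.7995e+02  2.0000e-02  9.2730e+01] gap 47.01388017857652 F [ 0.1 -0.1  0.4]
turn -0.37 tool cm before turning [-0.056 -0.158 13.808]
tool cm after turning [-0.06  -0.172 13.807]
478 102.87669457600781 183.64847002497098 ((466.5807800292969, -112.81845092773438), (78.36678314208984, 313.6431884765625), 19.606117248535156)
((504.3597412109375, -219.62208557128906), (105.33343505859375, 20.619094848632812), 74.77014923095703) [ 504.61005 -217.00647]
```

View pics/top7.png

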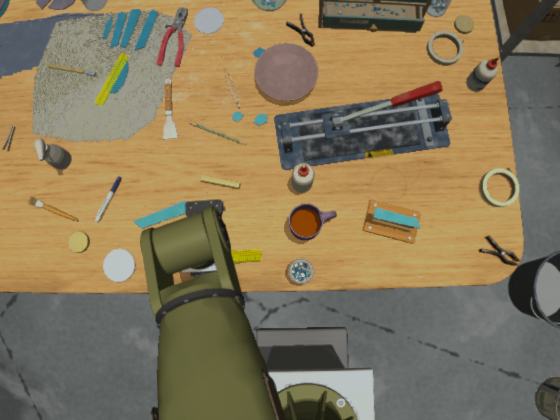

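View pics/top7c.png

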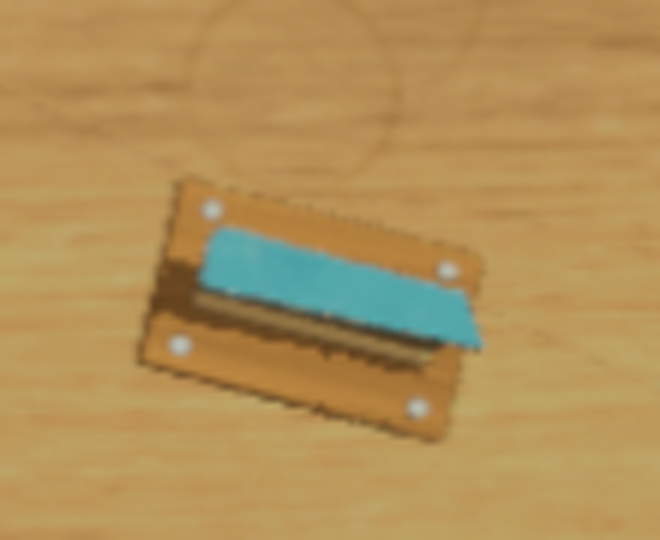

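Strip sits centred on the rest at (504.4,-219.6), ~74–75°, and the row is untouched. Descend on the ruler.

Emit:
carry_out --deltas '[[[0,-0.15,1.0],-0.4,0.5],[[0,0,1.6],0,0.5],[[0,0,1.8],0,0.5],[[0,0,1.8],0,0.5],[[0,0,1.8],0,0.5],[[0,0,1.6],0,0.5],[[0,0,1.4],0,0.5],[[0,0,1],0,0.5],[[0,0,0.8],0,0.5],[[0,0,0.3],0,0.5],[[0,0,0],0,0.5],[[0,0,0],0,0.5],[[0,0,0],0,0.5]]'

```text
clock: 14.8
eef_pos: [427.2, 180.2, 40.9]
eef_rot: [3.141, -0.0, 1.627]
wrist_force: [-0.4, -0.1, -0.0]
finger_gap: 47.3
```

```bash
python3 -c "
from h import *
goto(426,179.8,93.1,32.5)
p,d=vision.camera('side'); cv2.imwrite('pics/side8.png',cv2.resize(p[200:320,240:380,::-1],None,fx=5,fy=5,interpolation=2))
"
```

```text
t 14.8 p [427.2 180.2  40.9] rot [ 1.7994e+02 -2.0000e-02  9.3200e+01] gap 47.28500174295873 F [-0.4 -0.1 -0. ]
turn 0.1 tool cm before turning [-0.029 -0.118  0.837]
tool cm after turning [-0.029 -0.117  0.837]
```

View pics/side8.png

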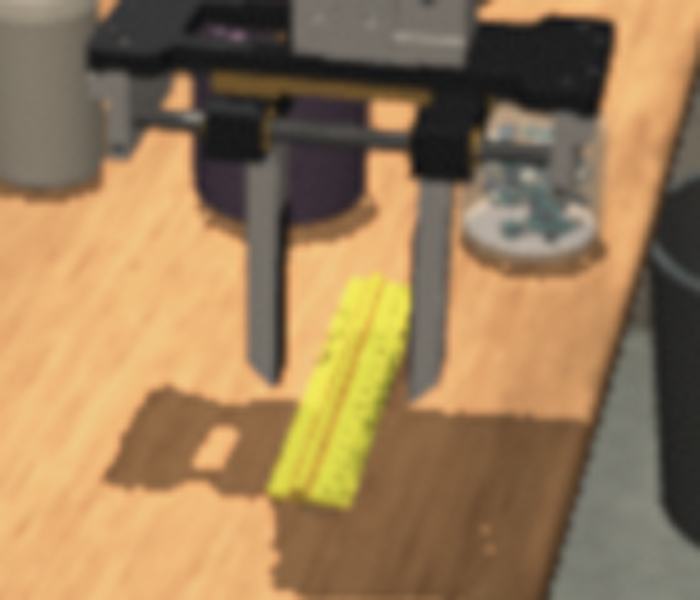

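Emit:
carry_out --deltas '[[[0,-0.1,0.4],0,0.5],[[0,0,0.3],0,0.5],[[0,0,0.1],0,0.5],[[0,0,0],0,0.5],[[0,0,0],0,0.5],[[0,0,0],0,0.4],[[0,0,0],0,0.3],[[0,0,0],0,0.2],[[0,0,0],0,0.2],[[0,0,0],0,0.2],[[0,0,0],0,0.2],[[0,0,0],0,0.2],[[0,0,0],0,0.2]]' --grip_force 20

```text
clock: 15.93
eef_pos: [425.8, 180.0, 32.3]
eef_rot: [3.141, -0.0, 1.627]
wrist_force: [0.0, 0.6, 1.0]
finger_gap: 28.5
```

Emit:
carry_out --deltas '[[[0,0,-0.3],0,0.2],[[0,0,-0.8],0,0.2],[[0,0,-1.5],0,0.2],[[0,0,-2],0,0.2],[[0,0,-2.2],0,0.2],[[0,0,-2.2],0,0.2],[[0,0,-2.2],0,0.2],[[0,0,-2.2],0,0.2],[[0,0,-2.2],0,0.2],[[0,0,-1.8],0,0.2],[[0,0,-1],0,0.2],[[0,0,-0.5],0,0.2],[[0,0,0],5,0.2],[[0,0,0],5,0.2],[[0,0,0],5,0.2],[[0,0,0],4,0.2],[[0,0,0],0,0.2]]'

```text
clock: 17.35
eef_pos: [425.4, 179.9, 220.5]
eef_rot: [-3.14, 0.001, 1.292]
wrist_force: [0.0, -0.0, -0.5]
finger_gap: 28.4
```

```bash
python3 -c "
from h import *
goto(504.4,-219.7,74.2,120)
p,d=vision.camera('side'); cv2.imwrite('pics/side9.png',cv2.resize(p[90:260,240:410,::-1],None,fx=4.4,fy=3.5,interpolation=2))
"
```

```text
t 17.35 p [425.4 179.9 220.5] rot [-1.7993e+02  4.0000e-02  7.4010e+01] gap 28.377810642512216 F [ 0.  -0.  -0.5]
turn -0.19 tool cm before turning [-36.233  18.606  10.059]
tool cm after turning [-36.301  18.477  10.053]
```

View pics/side9.png

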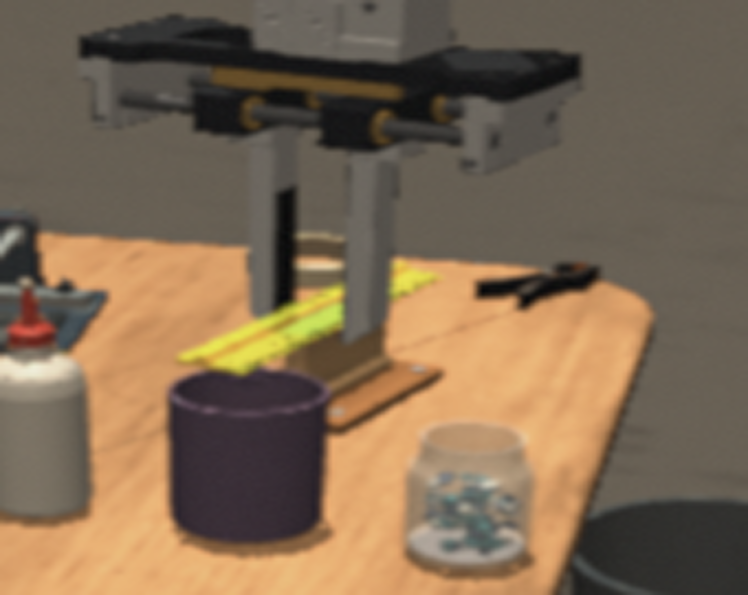

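Emit:
carry_out --deltas '[[[-0.8,0.4,0],-0.2,0.2],[[-1.6,0.8,0],0,0.2],[[-2.2,1.1,0],0,0.2],[[-2.4,1.2,0],0,0.2],[[-2.4,1.2,0],0,0.2],[[-2.4,1.2,0],0,0.2],[[-2.4,1.2,0],0,0.2],[[-2.4,1.2,0],0,0.2],[[-2.4,1.2,0],0,0.2],[[-2.4,1.2,0],0,0.2],[[-2.4,1.2,0],0,0.2],[[-2.4,1.2,0],0,0.2],[[-2.4,1.2,0],0,0.2],[[-2.4,1.3,0],0,0.2],[[-2.2,1.1,0],0,0.2],[[-1.8,1,0],0,0.2],[[-1,0.5,0],0,0.2],[[-0.2,0.1,0],0,0.2],[[0,0,0],0,0.2],[[0,0,0],0,0.2]]'

```text
clock: 19.07
eef_pos: [504.5, -217.1, 221.2]
eef_rot: [-3.141, -0.0, 1.3]
wrist_force: [-0.2, -0.1, 0.0]
finger_gap: 28.9
```

```bash
python3 -c "
from h import *
goto(504.4,-219.7,74.2,120)
p,d=vision.camera('side'); cv2.imwrite('pics/side10.png',cv2.resize(p[60:230,250:400,::-1],None,fx=4.4,fy=3.5,interpolation=2))
"
```

```text
t 19.0667 p [ 504.5 -217.1  221.2] rot [-1.7998e+02 -1.0000e-02  7.4460e+01] gap 28.873056526214786 F [-0.2 -0.1  0. ]
turn 0.26 tool cm before turning [-0.251  0.064 10.117]
tool cm after turning [-0.249  0.061 10.117]
```

View pics/side10.png

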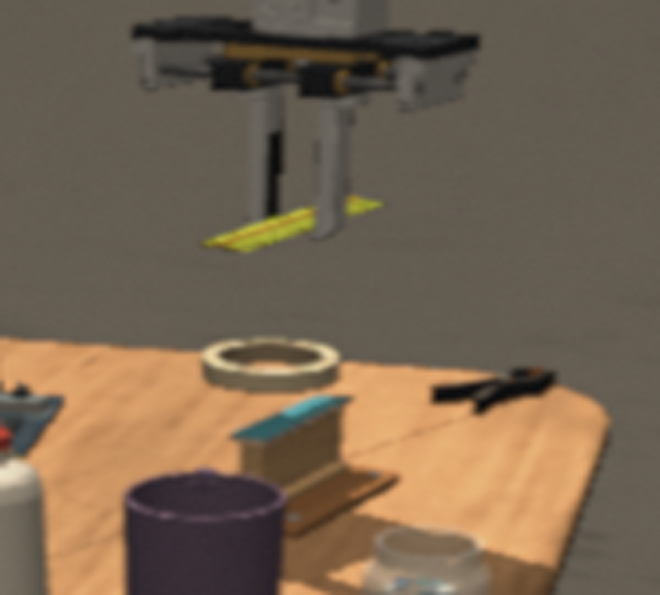

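Emit:
carry_out --deltas '[[[-0.25,0.05,0.8],0.2,0.2],[[0,0,1.5],0,0.2],[[0,0,1.8],0,0.2],[[0,0,1.8],0,0.2],[[0,0,1.6],0,0.2],[[0,0,1.2],0,0.2],[[0,0,0.8],0,0.2],[[0,0,0.5],0,0.2],[[0,0,0.1],0,0.2],[[0,0,0],0,0.2],[[0,0,0],0,0.2],[[0,0,0],0,0.2]]'

```text
clock: 20.12
eef_pos: [504.8, -220.5, 121.0]
eef_rot: [3.14, 0.0, 1.295]
wrist_force: [-0.1, -1.0, 0.5]
finger_gap: 28.9
```

```bash
python3 -c "
from h import *
goto(504.4,-219.7,74.2,96)
p,d=vision.camera('side'); cv2.imwrite('pics/side11.png',cv2.resize(p[120:230,270:380,::-1],None,fx=6,fy=5.4,interpolation=2))
p,d=vision.camera('top'); cv2.imwrite('pics/top11.png',cv2.resize(p[150:270,320:460,::-1],None,fx=5,fy=5,interpolation=2)); np.savez('top11.npz',p=p,d=d)
"
```

```text
t 20.1167 p [ 504.8 -220.5  121. ] rot [1.7993e+02 1.0000e-02 7.4200e+01] gap 28.861584028024957 F [-0.1 -1.   0.5]
turn 0.0 tool cm before turning [ 0.072 -0.062  2.496]
tool cm after turning [ 0.071 -0.059  2.496]
```

View pics/side11.png

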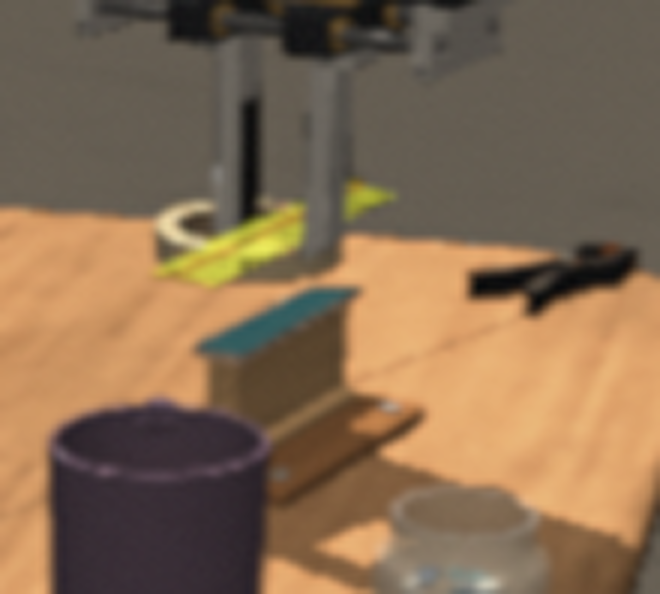

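View pics/top11.png

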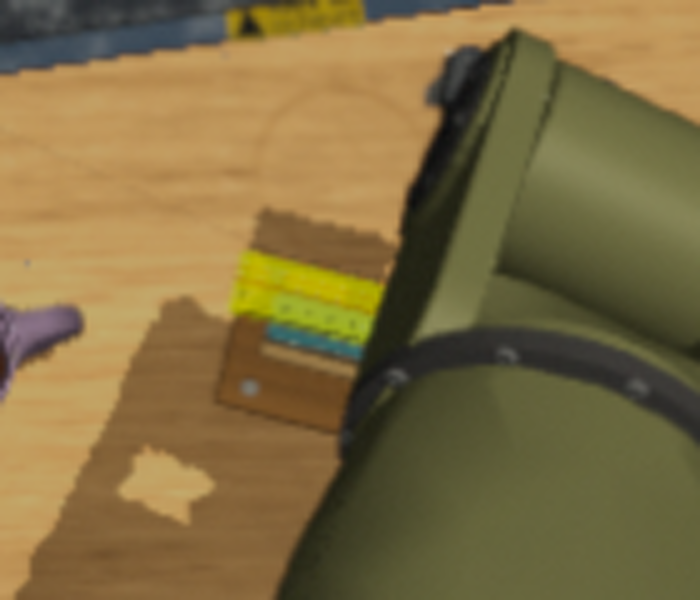

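```bash
cat > chk.py <<'E'
from h import *
import sys
def chk(f,zt):
    s=np.load(f); p,d=s['p'],s['d']
    hsv=cv2.cvtColor(p,cv2.COLOR_RGB2HSV);m=(hsv[...,0]>24)&(hsv[...,0]<40)&(hsv[...,1]>150);m[:190]=0;m[235:]=0;m[:,:360]=0;m[:,405:]=0
    m=cv2.morphologyEx(m.astype(np.uint8),cv2.MORPH_OPEN,np.ones((2,2)))
    v,u=np.nonzero(m);C=cloud('top',d)[v,u]; k=abs(C[:,2]-zt)<8
    P=onplane('top',np.c_[u,v],zt)[k]
    a=np.radians(74.2);U=np.array([np.cos(a),np.sin(a)]);n=np.array([np.sin(a),-np.cos(a)])
    for Q,l in((P,'rgb'),(C[k],'depth')):
        q=Q[:,:2]-[504.4,-219.7];A,B=q@U,q@n
        print(l,len(Q),'z',np.median(Q[:,2]).round(1),'end',A.max().round(1),'across',B.min().round(1),B.max().round(1))
        for lo in(40,50,60,70):
            w=(A>=lo)&(A<lo+10); 
            if w.any(): print('  ',lo,B[w].min().round(1),B[w].max().round(1),'z',C[k][w,2].mean().round(1))
chk(sys.argv[1],float(sys.argv[2]))
E
python3 chk.py top11.npz 112.7
```

```text
rgb 334 z 112.7 end 77.7 across -14.0 14.0
   40 -14.0 14.0 z 109.4
   50 -14.0 14.0 z 109.8
   60 -14.0 14.0 z 109.6
   70 -12.9 13.9 z 109.9
depth 334 z 109.7 end 77.2 across -13.2 14.9
   40 -12.6 14.7 z 109.5
   50 -13.2 14.8 z 109.8
   60 -12.8 14.4 z 109.6
   70 -12.2 14.9 z 110.0
```

Ruler is level, centred across within 1 mm and along within ~2–3 mm. Lower the last 2.5 cm gently.

Emit:
carry_out --deltas '[[[0.15,0,0.4],0,0.2],[[0,0,0.6],0,0.2],[[0,0,0.6],0,0.2],[[0,0,0.5],0,0.2],[[0,0,0.2],0,0.2],[[0,0,0.1],0,0.2],[[0,0,0],0,0.2],[[0,0,0],0,0.2],[[0,0,0],0,0.2],[[0,0,0],0,0.2],[[0,0,0],0,0.2],[[0,0,0],0,0.2]]'

```text
clock: 21.22
eef_pos: [504.9, -219.0, 96.3]
eef_rot: [3.141, 0.0, 1.295]
wrist_force: [-0.0, -0.7, -0.2]
finger_gap: 28.6
```

```bash
python3 -c "
from h import *
goto(504.4,-219.7,74.2,96)
p,d=vision.camera('side'); cv2.imwrite('pics/side12.png',cv2.resize(p[120:230,270:380,::-1],None,fx=6,fy=5.4,interpolation=2))
p,d=vision.camera('top'); cv2.imwrite('pics/top12.png',p[:,:,::-1]); np.savez('top12.npz',p=p,d=d)
print(manip.read_state()['qd'])
"; python3 chk.py top12.npz 88
```

```text
t 21.2167 p [ 504.9 -219.    96.3] rot [179.99   0.    74.2 ] gap 28.57880883684791 F [-0.  -0.7 -0.2]
turn 0.0 tool cm before turning [-0.085 -0.03   0.035]
tool cm after turning [-0.085 -0.03   0.035]
[-0.00126474  0.00041422  0.00148048 -0.00027982  0.0003331  -0.00078799]
rgb 308 z 88.0 end 79.6 across -13.8 13.7
   40 -13.8 13.2 z 85.1
   50 -13.8 13.7 z 85.0
   60 -13.2 13.2 z 85.2
   70 -13.3 13.2 z 84.9
depth 308 z 84.9 end 79.1 across -13.0 14.7
   40 -12.6 14.3 z 85.1
   50 -13.0 14.7 z 85.0
   60 -12.4 14.3 z 85.2
   70 -12.2 13.9 z 85.0
```

View pics/side12.png

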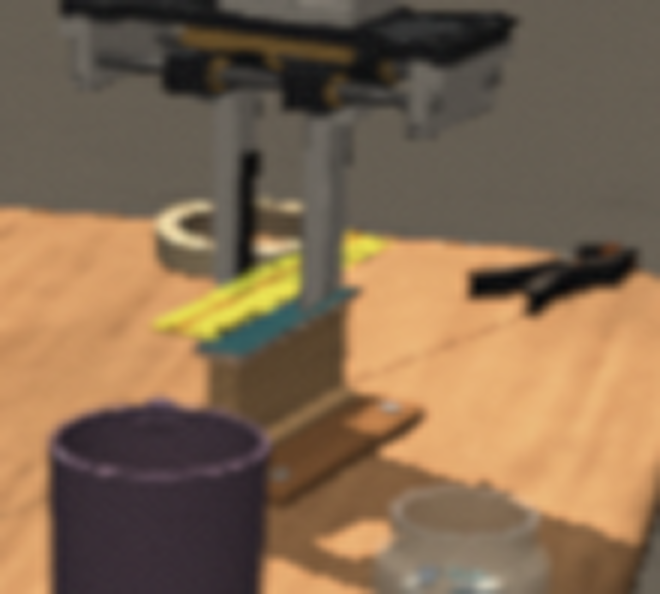

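View pics/top12.png

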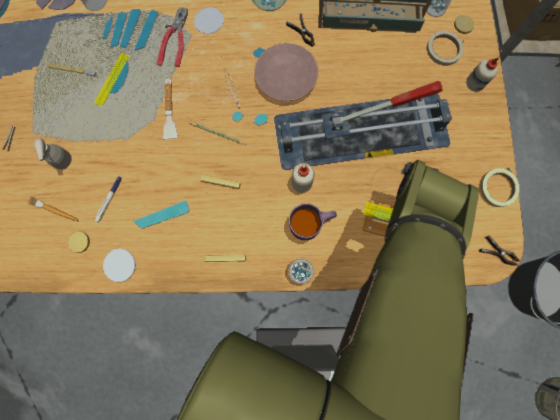

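The side view shows the ruler level above the strip with a clear gap. The top view shows it in line with the rest at (378,212), and the row is unmoved.

Emit:
carry_out --deltas '[[[0,0,0],0,0.2],[[0,0,0],0,0.2],[[0,0,0],0,0.2],[[0,0,0],0,0.2],[[0,0,0],0,0.2],[[0,0,0],0,0.2]]'

```text
clock: 21.82
eef_pos: [504.9, -219.0, 96.2]
eef_rot: [-3.142, 0.0, 1.295]
wrist_force: [0.2, 0.1, -1.0]
finger_gap: 28.7
```

```bash
python3 -c "
from h import *
from cell import workorder
goto(504.4,-219.7,74.2,96)
print(workorder.sign_off())"
```

```text
t 21.8167 p [ 504.9 -219.    96.2] rot [-180.     0.    74.2] gap 28.718558562407175 F [ 0.2  0.1 -1. ]
turn 0.0 tool cm before turning [-0.085 -0.028  0.024]
tool cm after turning [-0.085 -0.028  0.024]
the job is handed in; nothing more can be done
None
```

The 113 mm teal strip is lying flat on the rest, let go. The yellow ruler is gripped and held still and level above it. I handed the job in at 21.8 s; no verdict is reported.

- **Strip:** measured from above after release, its middle is within about 1 mm of the rest's centre and parallel to it within about 1°.
- **Ruler:** it is centred on the strip within about 1 mm both ways and lined up with it. From the arm's height, its underside is about 16 mm above the strip's face. The joints were at rest, with the jaws closed on it at 28.7 mm.
- **Mug, bottle and jar:** by eye, the last top picture shows them where they stood at the start; I did not measure them again.
- **One disagreement:** the camera's depth reads the ruler's top 3 mm lower than the arm's height says. It read the same 3 mm low when the ruler lay on the batten, so I took it as a camera bias. Even at face value the gap would still be about 13 mm.

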